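Set the power-feed lathe up for parting off

ROBOT

A 7-joint arm with a two-finger parallel gripper is mounted at the origin on the work surface. World frame = base frame: x ahead of the robot, y to its left, z up, the work surface at z = 0. Lengths are in m, angles in degrees, forces in N, time in s.
With the tool pointing down it reaches from about 0.425 to 0.875 m from the base axis. Payload 4.7 kg.
Tool frame: the origin (TCP) lies midway between the tips of the shut fingers; the grasp point (between the pads) lies env.grip_point_offset behind it (env.grip_point_offset is the distance from the TCP to the grasp point, in m); z points along the fingers, y is the line along which they close (so a half turn about z gives the same grasp; the last joint's range is limited). The gripper opens to 87 mm and grips with 3 to 60 N. Pads are 19 mm wide; open, the fingers measure 117 mm over their backs; the gripper's body (75 mm by 190 mm) begins 51 mm behind the grasp point.
Start: joints at [67.729, 18.392, -4.016, 83.108, 1.295, 78.541, -3.26], TCP at [0.255, -0.598, 0.223] pointing down, gripper open.
Joint ranges: [-163.93, 163.93], [-17.29, 119.83], [-79.2, 71.16], [3.27, 140.29], [-89.18, 269.18], [5.43, 117.66], [-154.24, 154.24]. Speed limits (degrees/s): [147.25, 147.25, 180, 180, 180, 180, 180].

INTERFACE

Orientations are given as [roll, pitch, yaw] about the fixed x, y, z axes, in that order (R = Rz(yaw) Ry(pitch) Rx(roll)).
In Python, from cell import env gives the robot as it stands.
- The arm moves only by the shell command python3 -m creep 'ROWS' [FORCE]. ROWS is a JSON object of lists of equal length, an entry for each row: "translation": the shift along the tool's x, y, z in units of 0.08 m (1.0 is 0.08 m), a list of three; "turn": the turn, a rotation vector about the tool's x, y, z in units of 180 degrees (1.0 is 180 degrees), a list of three; "grip": the opening, from 0 (shut) to 1 (fully open). In form: {"translation": [[x, y, z], ...], "turn": [[ax, ay, az], ...], "grip": [grip, ...]}. A call has 1 to 5 rows; each row shifts and turns the commanded pose from where the row before left it, along the tool's axes as they then stand; what a row does not reach is not made up. A row lasts 1/8 s, in which the tool goes at most 62.5 mm and 10.7 degrees, less where a joint would pass 70% of its speed; a pose out of reach is approached as far as the arm can. A call with a number of a shift or a turn outside -1 to 1 is refused whole. A call with a gripper value outside its range is refused whole. The fingers move at their own pace and stop on an object; FORCE is the grip in N (left out, the last holds). Time passes only in rows, so rows that do not move let the fingers close. It gives the time, the measured TCP pose, the force, the opening and the grip force at its end, in the units of the state.
- env.get_obs(): the state, without advancing time (a new reading comes with each control period).
- env.read_camera(name): name is "scene" or "top"; returns a dict with "frame" (400x640x3 uint8, red, green, blue), "z_map" (400x640 float32, m along the optical axis (not along the pixel's ray), 0 where there is no reading), "K" (3x3 intrinsics, pixels), "rvec" (rotation vector, rad) and "tvec" (3), from world to camera coordinates, as OpenCV has them. Camera axes: x right, y down, z forward; pixel columns grow to the right and rows downward; lengths in m; the calibration is good to about 2 mm. A picture is of the moment at which its call begins.
- env.sign_off(): hands the job in; it is judged then, once.
The state is a dict: "time_s": time; "qpos": joint angles; "joint_velocities": joint speeds; "effort": joint torques, N m; "tool_pos": TCP position; "tool_rot": TCP orientation; "force": force on the tool from outside, world axes, zero at the start; "wrist_torque": the same for the moment, N m; "grip_width": finger opening in m; "grasp_force": force on a finger pad.
Only numpy, scipy, OpenCV 4.12 (cv2) and the standard library are available. Lean on these libraries where they do the work, as an engineer would, in place of code of your own. Each camera call takes 0.05 s, during which the arm holds its last target. There are 200 camera calls.

TASK

Get the lathe ready to part off the blank at the red line. First pull the chuck key out of the chuck and stand it in the brown tool pot, setting it down without dropping it; then tilt the jog stick on the control box to the side and hold it until the parting blade stands exactly at the red line round the blank (not the blue one), let the stick spring back to centre, and turn the red switch clockwise all the way to lock the feed. Move the carriage only with the stick, never by hand, do not jog while the key is in the chuck, and leave the bowl, the wood disc and the crayon where they are.

Things in the scene. Friction and masses are not known exactly. Their poses are not given: they have to be found in the camera images.
- lathe: Fixed green wood lathe; origin on the bench under the spindle axis, which runs along its y, 175 mm up. Local y: headstock (265 mm high) 265 to 445 mm; steel chuck, 90 mm diameter, top at 220 mm, 212 to 258 mm; blank, 100 mm diameter, -45 to 187 mm; tailstock (220 mm high) -45 to -320 mm. The carriage's front is 120 mm before (-x) the axis.
- key: Loose steel T-handled chuck key, 0.15 to 0.31 kg; origin at the tip, z up the stem. Stem 10 mm thick; at 92 to 120 mm a dark block 16 mm (x) by 24 mm (y); through it a T-bar 9 mm thick, 81 mm long, along y. At the start it stands 22 mm deep in the loose round socket in the chuck's top (it may lean 4 degrees); pull it straight up.
- key_grip (a point): Middle of the key's handle block, on the stem axis 108 mm above the tip: where to grip, fingers closing along the key's x (16 mm).
- pot: Heavy loose stoneware tool pot, brown, standing upright and empty, 0.9 kg; 96 mm diameter at the rim, 77 mm at the foot, 90 mm high, wall 6 mm, inner floor at 7 mm height. Origin at the centre of its underside.
- box: Fixed grey control box on the bench, 100 mm (x) by 260 mm (y), top at 56 mm; origin at the centre of its underside. Its y axis points towards the headstock side (left seen from the robot). The jog stick is at local y +70 mm, the red switch at local y -70 mm.
- stick (a joint): Tilt of the jog stick in rad: 0 centred, positive to the box's +y (left), negative to -y, limits -0.42 and 0.42, in that plane only. Pivot 60 mm above the bench, 85 mm below the knob's centre. Sprung to centre: full tilt takes about 6 N at the knob. Left drives the carriage along the lathe's +y, right along -y. Let go, it springs back to within 0.04 rad.
- stick_knob (a point): Centre of the black ball knob of the jog stick, 34 mm diameter, 145 mm above the bench when centred; moves with the stick. Below the ball is a steel stem, 10 mm thick.
- lock (a joint): Red feed-lock switch on its yellow plate: angle in rad, 0 free (its bar along the box's x), growing clockwise seen from above to its stop at 1.05 (60 degrees), feed locked. Stays where it is left; friction torque 0.04 N m.
- lock_grip (a point): On the switch's axis at the height to grip its bar, 93 mm above the bench. The bar is 42 mm long, 14 mm thick (grip across it), 32 mm tall, its top 100 mm above the bench, and turns with the switch.
- carriage: Dark power-feed carriage with tool post (195 mm high), sliding along the lathe's y only; origin under the blade, below the spindle axis. Driven by the jog stick: still up to about 0.2 rad of tilt, then faster with tilt: 6 mm/s at 0.25, 12 at 0.32, 22 at 0.42; when the stick is let go it runs on 1 to 4 mm, then stays. The robot must not push it.
- blade_tip (a point): Tip of the gold-coloured parting blade (4 mm thick), at spindle height, 3 mm in front of the blank; moves with the carriage. Starts 35 to 115 mm from the red line, to either side of it.
- red_line: Red crayon line, 4 mm wide, round the blank; origin at its middle on the spindle axis, same axes as the lathe. The blade is at the line when the tip's offset along the line's y axis is zero.
- blue_line: Blue crayon line, 4 mm wide, round the blank; not to be used.
- bowl: Loose wooden bowl, 140 mm diameter, 55 mm high; leave alone.
- disc: Loose wooden disc blank, 110 mm diameter, 40 mm high; leave alone.
- crayon: Loose wooden marking crayon with a red tip, 110 mm long, 14 mm wide, 10 mm high, lying on the bench along its own x; leave alone.
Mind the look-alikes: they are no part of the job. Of the things that look like the pot, the smallest one is meant.

How it is judged:
By the outcome, as a careful person would: the job done as asked, in the order asked, and still so for the second after the job is handed in, with the robot touching nothing.
It also fails if it takes over 67 s, if anything falls off the work surface, if the arm or the gripper's body presses on something with over 40 N, if the wrist force passes 120 N, or if a joint passes its speed limit or range.

## Working session

There is one attempt and no reset: what is moved stays moved. The work goes in short steps, Python scripts to look and compute and a shell command to move; the robot and the scene stay as the last step left them, time stands still between calls to the robot, and variables do not carry over. Pictures are saved under pics/ and viewed, at most 10 in all, crops included, and the job is handed in when it is done.

```bash
ls; mkdir -p pics
python3 - <<'E'
from cell import env
import cv2,numpy as np
o=env.get_obs();print(o, env.grip_point_offset)
for n in("scene","top"):
    c=env.read_camera(n);np.savez(f"{n}0.npz",**c)
    cv2.imwrite(f"pics/{n}0.png",c["frame"][:,:,::-1])
    R=cv2.Rodrigues(c["rvec"])[0];print(n,c["K"].tolist(),(-R.T@c["tvec"].ravel()),R.tolist())
E
```

```text
pics
{'time_s': 0.0, 'qpos': array([67.73000849, 18.44191306, -4.01621653, 83.1750136 ,  1.29480461,
       78.54062151, -3.25876394]), 'joint_velocities': array([-0.00152673,  0.06955718, -0.01947416,  0.05691916,  0.02719319,
       -0.12021764, -0.03606537]), 'effort': array([-2.96711187e-05, -4.91296363e+01, -4.03870884e-01, -3.12527168e+01,
       -6.38241973e-02,  4.37527313e-02,  1.89922807e-04]), 'tool_pos': array([ 0.25453111, -0.59748749,  0.22142829]), 'tool_rot': array([-1.79887688e+02,  5.30916637e-03,  2.30815961e+01]), 'force': array([ 0.47518109,  0.23576852, -0.52710288]), 'wrist_torque': array([ 0.01104192, -0.09138707, -0.06396576]), 'grasp_force': 0.0, 'grip_width': 0.08697785643502522} 0.0187
scene [[389.84900500173853, 0.0, 318.26679129371206], [0.0, 389.84900500173853, 202.309998997199], [0.0, 0.0, 1.0]] [ 1.07261537 -0.37815192  0.97284406] [[0.5171835637137306, 0.8558641973455965, -0.004199657884087604], [0.6314155061235811, -0.38485654327777413, -0.6732012327105357], [-0.5777850985020879, 0.3455168835212843, -0.7394474039109691]]
top [[511.071121705742, 0.0, 315.26476694166524], [0.0, 511.071121705742, 206.25413635112994], [0.0, 0.0, 1.0]] [ 0.25359302 -0.01863898  1.91146883] [[-0.024050498534324394, -0.9996702680447415, -0.008996038439493308], [-0.9913105253311271, 0.025011533128294072, -0.12914281078827655], [0.12932523299022056, 0.005811918609771163, -0.9915851984141849]]
```

View pics/scene0.png

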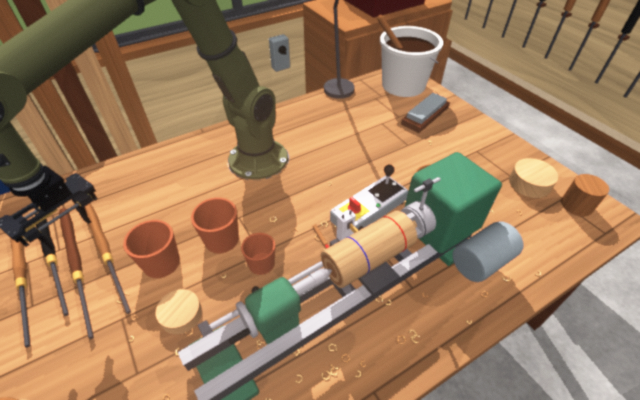

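View pics/top0.png

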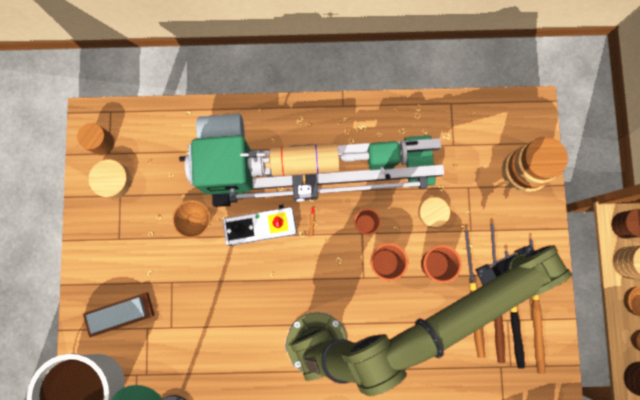

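The scene view has the lathe (chuck key about (428,190), red line (397,230), blue line (355,262), small pot (260,252), box (368,205)). In the top view the small pot is at (367,222), the switch at (278,222), the box at (260,226) and the chuck around (256,161). I'll enlarge both.

```bash
cat > h.py <<'E'
import numpy as np,cv2
def load(n):return dict(np.load(n))
def pose(c):
    R=cv2.Rodrigues(c["rvec"])[0];return R,-R.T@c["tvec"].ravel()
def ray(c,u,v):
    R,C=pose(c);d=R.T@np.linalg.inv(c["K"])@np.array([u,v,1.]);return C,d
def plane(c,u,v,z):
    C,d=ray(c,u,v);return C+d*(z-C[2])/d[2]
def tri(c1,p1,c2,p2):
    C1,d1=ray(c1,*p1);C2,d2=ray(c2,*p2)
    s=np.linalg.lstsq(np.c_[d1,-d2],C2-C1,rcond=None)[0]
    a,b=C1+s[0]*d1,C2+s[1]*d2;return (a+b)/2,np.linalg.norm(a-b)
def cloud(c):
    v,u=np.mgrid[:400,:640];z=c["z_map"];R,C=pose(c)
    P=np.stack([(u-c["K"][0,2])/c["K"][0,0]*z,(v-c["K"][1,2])/c["K"][1,1]*z,z],-1)
    return P@R+C
def proj(c,p):return cv2.projectPoints(np.array(p,float).reshape(-1,1,3),c["rvec"],c["tvec"],c["K"],None)[0].reshape(-1,2)
E
python3 - <<'E'
from h import *
s,t=load("scene0.npz"),load("top0.npz")
a=cv2.resize(s["frame"][155:295,315:455],(600,600)[:2] and (400,400),interpolation=cv2.INTER_CUBIC)
b=cv2.resize(t["frame"][130:250,220:340],(400,400),interpolation=cv2.INTER_CUBIC)
cv2.imwrite("pics/z0.png",np.hstack([a,b])[:,:,::-1])
P=cloud(t);Q=cloud(s)
for u,v in[(220,165),(367,222),(258,160),(278,222),(305,190),(240,228)]:print("top",u,v,P[v,u].round(3))
for u,v in[(260,252),(428,188),(389,171),(355,205),(470,175)]:print("sc",u,v,Q[v,u].round(3))
E
```

```text
top 220 165 [0.613 0.301 0.266]
top 367 222 [ 0.438 -0.199  0.007]
top 258 160 [0.638 0.182 0.215]
top 278 222 [0.437 0.126 0.097]
top 305 190 [0.535 0.025 0.188]
top 240 228 [0.414 0.253 0.156]
sc 260 252 [ 0.399 -0.181  0.006]
sc 428 188 [0.645 0.186 0.301]
sc 389 171 [0.432 0.259 0.151]
sc 355 205 [0.452 0.123 0.092]
sc 470 175 [0.642 0.345 0.262]
```

View pics/z0.png

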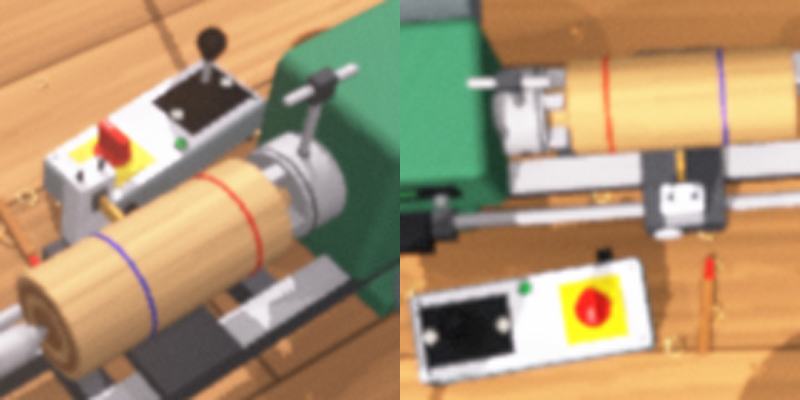

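The enlarged view shows the key's T-handle nearly parallel to the spindle (scene block ≈(427,184), top ≈(252,154)). The stick knob is at scene (389,170), the red switch bar at scene ≈(355,205), and the gold blade at top ≈(304,180), between the red (282) and blue (317) lines.

Run:
```python
from h import *
s,t=load("scene0.npz"),load("top0.npz")
P={'t':cloud(t),'s':cloud(s)};F={'t':t["frame"],'s':s["frame"]}
def stat(n,k,m):
    p=P[k][m]
    if len(p)<3:print(n,k,len(p));return
    w,V=np.linalg.eigh(np.cov(p[:,:2].T));d=V[:,1]
    mid=(p.min(0)+p.max(0))/2
    print(n,k,len(p),"mean",p.mean(0).round(4),"mid",mid.round(4),"ztop",np.percentile(p[:,2],95).round(4),"dir",np.degrees(np.arctan2(d[1],d[0])).round(1),"len",np.ptp((p[:,:2]@d)).round(3), "px",np.argwhere(m).mean(0)[::-1].round(1))
for k in'ts':
    p=P[k];x,y,z=p[...,0],p[...,1],p[...,2];h=cv2.cvtColor(F[k],cv2.COLOR_RGB2HSV).astype(int);H,S,V=h[...,0],h[...,1],h[...,2]
    near=(x>.56)&(x<.75)&(y>.1)&(y<.26)
    stat("keyhead",k,near&(z>.28)&(z<.34))
    stat("keystem",k,near&(z>.225)&(z<.285)&(y<.215))
    bx=(x>.3)&(x<.52)&(y>.0)&(y<.34)
    stat("knob",k,bx&(z>.125)&(z<.17)&(V<110)&(y>.2))
    red=((H<6)|(H>174))&(S>170)&(V>110)
    stat("lockbar",k,bx&(z>.08)&(z<.11)&red)
    stat("yellow",k,bx&(z>.05)&(z<.075)&(H>22)&(H<34)&(S>150)&(V>150))
    stat("boxtop",k,bx&(z>.05)&(z<.064))
    bl=(x>.55)&(x<.75)&(y>-.1)&(y<.17)&(z>.17)&(z<.235)
    stat("red",k,bl&(((H<5)|(H>172))&(S>130)))
    stat("blue",k,bl&(H>105)&(H<160)&(S>60))
    stat("head",k,(x>.5)&(z>.255)&(z<.275)&(y>.22)&(H>60)&(H<95))
    stat("pot",k,(x>.36)&(x<.5)&(y>-.27)&(y<-.13)&(z>.082)&(z<.1))
    stat("gold",k,(x>.5)&(x<.7)&(y>-.1)&(y<.17)&(z>.16)&(z<.19)&(H>15)&(H<32)&(S>150))
    stat("post",k,(x>.5)&(x<.57)&(y>-.1)&(y<.17)&(z>.183)&(z<.202))
```

```text
keyhead t 93 mean [0.6344 0.1875 0.3117] mid [0.6323 0.1971 0.3034] ztop 0.322 dir 92.2 len 0.098 px [252.5 154.5]
keystem t 57 mean [0.6362 0.1415 0.2323] mid [0.6422 0.1533 0.2511] ztop 0.2625 dir 96.1 len 0.103 px [269.3 159.1]
knob t 69 mean [0.4173 0.2667 0.1569] mid [0.4179 0.2673 0.1563] ztop 0.1655 dir -140.9 len 0.033 px [236. 227.]
lockbar t 33 mean [0.4398 0.1293 0.0987] mid [0.4385 0.1299 0.0976] ztop 0.1055 dir -165.2 len 0.033 px [277.1 221.2]
yellow t 196 mean [0.4383 0.1304 0.0617] mid [0.4395 0.1316 0.062 ] ztop 0.0699 dir 90.7 len 0.069 px [277.7 222.6]
boxtop t 1389 mean [0.4274 0.2006 0.057 ] mid [0.4393 0.1877 0.057 ] ztop 0.0629 dir 98.2 len 0.299 px [258.5 226.2]
red t 0
blue t 15 mean [ 0.6362 -0.0164  0.2143] mid [ 0.6354 -0.0166  0.2091] ztop 0.2302 dir -178.3 len 0.077 px [316.4 159. ]
head t 2441 mean [0.6282 0.3081 0.2642] mid [0.629  0.3097 0.2649] ztop 0.2708 dir 96.7 len 0.182 px [217.9 160.6]
pot t 129 mean [ 0.433  -0.1951  0.0894] mid [ 0.4316 -0.1919  0.0903] ztop 0.0962 dir 138.2 len 0.094 px [367.9 221.1]
gold t 8 mean [0.5741 0.0282 0.1751] mid 
[... 670 characters left out ...]
.4588 0.1317 0.0602] mid [0.4443 0.1328 0.061 ] ztop 0.0636 dir -169.8 len 0.059 px [358.  212.2]
boxtop s 1279 mean [0.4353 0.2055 0.0555] mid [0.4307 0.1972 0.0567] ztop 0.0604 dir 94.4 len 0.26 px [372.3 199.6]
red s 2
blue s 46 mean [ 0.6665 -0.0157  0.2115] mid [ 0.6565 -0.0156  0.2016] ztop 0.2252 dir -177.4 len 0.082 px [362.  251.6]
head s 2686 mean [0.6417 0.3019 0.2624] mid [0.6353 0.3057 0.2612] ztop 0.265 dir 109.2 len 0.197 px [458.3 181.3]
pot s 239 mean [ 0.4333 -0.1938  0.0872] mid [ 0.4347 -0.1932  0.087 ] ztop 0.0906 dir 166.0 len 0.096 px [257.7 246.1]
gold s 0
post s 156 mean [0.5428 0.024  0.1913] mid [0.5399 0.0258 0.1922] ztop 0.1997 dir 87.2 len 0.044 px [346.2 216.4]
```

```bash
cat >> h.py <<'E'
def want(p,yaw=None):
    from cell import env
    from scipy.spatial.transform import Rotation as Rn
    o=env.get_obs();R=Rn.from_euler("xyz",o["tool_rot"],degrees=True).as_matrix()
    d=R.T@(np.array(p)-o["tool_pos"])/.08
    print("t",round(o["time_s"],2),"pos",o["tool_pos"].round(4),"rot",o["tool_rot"].round(1),"units",d.round(3))
    if yaw is not None:
        T=Rn.from_euler("xyz",[180,0,yaw],degrees=True).as_matrix()
        print("turn",(Rn.from_matrix(R.T@T).as_rotvec()/np.pi).round(4))
E
cat > bl.py <<'E'
from h import *
def hsv(c):return cv2.cvtColor(c["frame"],cv2.COLOR_RGB2HSV).astype(int)
def line_px(c,win,blue=False):
    # subpixel column of the line per row (top view): colour-difference weighted
    u0,u1,v0,v1=win;f=c["frame"].astype(float)[v0:v1,u0:u1]
    w=(f[...,0]-1.6*f[...,1]) if not blue else (f[...,2]-f[...,1])
    w=np.clip(w-np.median(w,1,keepdims=True)-12,0,None)
    return (w*np.arange(u0,u1)).sum(1)/np.maximum(w.sum(1),1e-6),w.sum(1)
E
python3 - <<'E'
from bl import *
s,t=load("scene0.npz"),load("top0.npz")
for b,win in((0,(270,296,140,178)),(1,(305,330,140,178))):
    u,w=line_px(t,win,b);print(b,[(win[2]+i,round(a,2),int(x)) for i,(a,x) in enumerate(zip(u,w)) if x>5])
print("key",tri(s,(426.7,185.3),t,(252.5,154.5)))
print("knob",tri(s,(388.6,169.8),t,(236,227)))
print("lock",tri(s,(355.1,204),t,(277.1,221.2)))
# key bar / lathe axis in scene: head pixels
for k,c in(('t',t),('s',s)):
    P=cloud(c);m=(P[...,0]>.56)&(P[...,0]<.75)&(P[...,1]>.1)&(P[...,1]<.26)&(P[...,2]>.285)&(P[...,2]<.34)
    print(k,np.c_[np.argwhere(m)[:,::-1],(P[m]*1000).round()][::6].astype(int).tolist())
    m=(P[...,2]>.255)&(P[...,2]<.275)&(P[...,1]>.2)&(P[...,1]<.42)&(P[...,0]>.53)&(P[...,0]<.73)
    print("head rect",cv2.minAreaRect((P[m][:,:2]).astype(np.float32)))
    m=(P[...,2]>.045)&(P[...,2]<.068)&(P[...,1]>.05)&(P[...,1]<.34)&(P[...,0]>.34)&(P[...,0]<.52)
    m=cv2.morphologyEx(m.astype(np.uint8),cv2.MORPH_OPEN,np.ones((5,5)))>0
    print("box rect",cv2.minAreaRect((P[m][:,:2]).astype(np.float32)))
E
```

```text
0 [(146, np.float64(281.35), 13), (147, np.float64(281.11), 80), (148, np.float64(281.04), 124), (149, np.float64(281.05), 142), (150, np.float64(281.06), 154), (151, np.float64(281.13), 182), (152, np.float64(281.15), 213), (153, np.float64(281.08), 238), (154, np.float64(281.2), 246), (155, np.float64(281.0), 250), (156, np.float64(280.65), 247), (157, np.float64(280.33), 245), (158, np.float64(280.19), 265), (159, np.float64(280.52), 249), (160, np.float64(280.66), 219), (161, np.float64(280.73), 212), (162, np.float64(280.84), 213), (163, np.float64(280.69), 200), (164, np.float64(281.16), 161), (165, np.float64(281.29), 207), (166, np.float64(281.76), 234), (167, np.float64(281.57), 264), (168, np.float64(281.43), 270), (169, np.float64(281.56), 265), (170, np.float64(282.09), 253), (171, np.float64(282.33), 222), (172, np.float64(282.66), 170), (173, np.float64(282.91), 151), (174, np.float64(283.05), 170), (175, np.float64(283.12), 90), (176, np.float64(291.66), 44), (177, np.float64(290.46), 244)]
1 [(144, np.float64(315.38), 26), (145, np.float64(315.34), 82), (146, np.float
[... 2139 characters left out ...]
, 181, 317], [423, 185, 636, 176, 308], [429, 185, 646, 185, 312], [422, 186, 637, 172, 308], [428, 186, 644, 185, 307], [419, 187, 636, 164, 307], [425, 187, 642, 178, 306], [431, 187, 646, 194, 301], [421, 188, 641, 166, 307], [427, 188, 645, 182, 303], [416, 189, 637, 154, 307], [422, 189, 642, 169, 303], [428, 189, 646, 185, 298], [416, 190, 640, 151, 307], [423, 190, 640, 176, 294], [429, 190, 646, 190, 292], [423, 191, 639, 178, 289], [425, 192, 645, 180, 290]]
head rect ((0.6325266361236572, 0.307757705450058), (0.15994970500469208, 0.17967236042022705), 3.1563313007354736)
box rect ((0.43165233731269836, 0.1969941109418869), (0.1013832837343216, 0.2562815845012665), 7.95596170425415)
```

```bash
python3 -m creep '{"translation":[[0,0,-0.32],[0,0,-0.32],[0,0,-0.32],[0,0,-0.32],[0,0,-0.32]],"turn":[[0,0,-0.055],[0,0,-0.055],[0,0,-0.055],[0,0,-0.055],[0,0,-0.055]],"grip":[1,1,1,1,1]}' 20; python3 -m creep '{"translation":[[0,0,-0.32],[0,0,-0.32],[0,0,0]],"turn":[[0,0,-0.055],[0,0,-0.055],[0,0,0]],"grip":[1,1,1]}'; python3 -c "
from h import *
want([.637,.186,.39],92)"
```

```text
time_s: 0.72
tool_pos: [0.2547, -0.5978, 0.3508]
tool_rot: [-180.0, -0.0, 72.9]
force: [-0.1, 0.3, -0.1]
grip_width: 0.0876
grasp_force: 0.0
time_s: 1.1
tool_pos: [0.2551, -0.5985, 0.4034]
tool_rot: [179.9, 0.2, 92.3]
force: [-0.3, -0.1, -1.1]
grip_width: 0.0866
grasp_force: 0.0
t 1.1 pos [ 0.2551 -0.5985  0.4034] rot [179.9   0.2  92.3] units [9.61  5.159 0.146]
turn [0.0005 0.001  0.0015]
```

```bash
for i in 1 2 3; do python3 -m creep '{"translation":[[0.534,0.287,0],[0.534,0.287,0],[0.534,0.287,0],[0.534,0.287,0],[0.534,0.287,0]],"turn":[[0,0,0],[0,0,0],[0,0,0],[0,0,0],[0,0,0]],"grip":[1,1,1,1,1]}' >/dev/null; done; python3 -m creep '{"translation":[[0.534,0.287,0],[0.534,0.287,0],[0.4,0.25,0],[0,0,0]],"turn":[[0,0,0],[0,0,0],[0,0,0],[0,0,0]],"grip":[1,1,1,1]}'
python3 - <<'E'
from h import *
from cell import env
want([.637,.187,.287],92)
s=env.read_camera("scene");t=env.read_camera("top")
np.savez("s1.npz",**s);np.savez("t1.npz",**t)
a=cv2.resize(s["frame"][110:260,340:490],(400,400));b=cv2.resize(t["frame"][110:210,200:300],(400,400))
cv2.imwrite("pics/z1.png",np.hstack([a,b])[:,:,::-1])
E
```

```text
time_s: 3.48
tool_pos: [0.6326, 0.1804, 0.3983]
tool_rot: [-179.7, -0.1, 92.6]
force: [0.1, -1.0, -0.0]
grip_width: 0.0871
grasp_force: 0.0
t 3.48 pos [0.6326 0.1804 0.3983] rot [-1.797e+02 -1.000e-01  9.260e+01] units [0.078 0.065 1.391]
turn [-0.0015 -0.0004  0.0031]
```

View pics/z1.png

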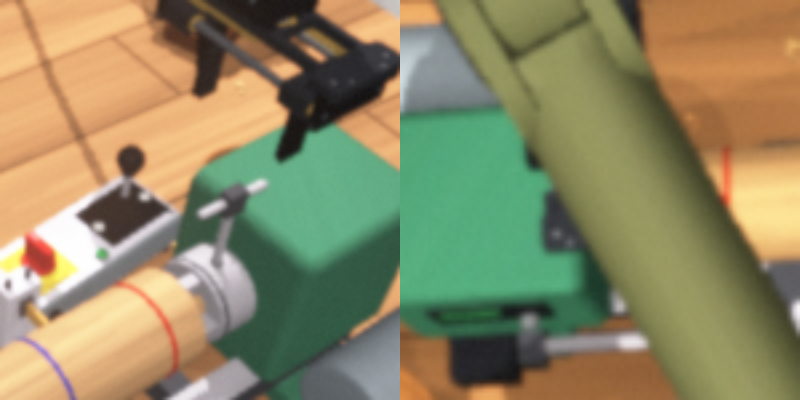

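The open fingers are above and straddling the key's handle (scene ≈(427,185)) with nothing in the way, so I'll descend and grip.

```bash
python3 -m creep '{"translation":[[0.078,0.065,0.2],[0,0,0.35],[0,0,0.35],[0,0,0.3],[0,0,0.19]],"turn":[[0,0,0],[0,0,0],[0,0,0],[0,0,0],[0,0,0]],"grip":[1,1,1,1,1]}'; python3 -m creep '{"translation":[[0,0,0],[0,0,0],[0,0,0],[0,0,0],[0,0,0]],"turn":[[0,0,0],[0,0,0],[0,0,0],[0,0,0],[0,0,0]],"grip":[0,0,0,0,0]}' 25;python3 -m creep '{"translation":[[0,0,0],[0,0,0]],"turn":[[0,0,0],[0,0,0]],"grip":[0,0]}' 25
```

```text
time_s: 4.2
tool_pos: [0.6378, 0.1813, 0.2884]
tool_rot: [-179.9, 0.1, 92.2]
force: [0.1, 0.4, -1.0]
grip_width: 0.087
grasp_force: 0.0
time_s: 4.82
tool_pos: [0.6383, 0.1833, 0.2908]
tool_rot: [180.0, -0.0, 92.4]
force: [-0.4, -0.3, -0.2]
grip_width: 0.0446
grasp_force: 0.0
time_s: 5.08
tool_pos: [0.6382, 0.1831, 0.2905]
tool_rot: [-180.0, 0.0, 92.4]
force: [0.6, -0.1, -0.4]
grip_width: 0.0248
grasp_force: 0.0
```

```bash
python3 -m creep '{"translation":[[0.05,0,0.04],[0,0,0],[0,0,0],[0,0,0]],"turn":[[0,0,0],[0,0,0],[0,0,0],[0,0,0]],"grip":[0.25,0,0,0]}' 25;python3 -m creep '{"translation":[[0,0,-0.05],[0,0,-0.1],[0,0,-0.15],[0,0,-0.15],[0,0,0]],"turn":[[0,0,0],[0,0,0],[0,0,0],[0,0,0],[0,0,0]],"grip":[0,0,0,0,0]}' 25
```

```text
time_s: 5.58
tool_pos: [0.6378, 0.1871, 0.287]
tool_rot: [-180.0, 0.0, 92.4]
force: [-0.2, 0.8, -0.9]
grip_width: 0.0154
grasp_force: 24.9
time_s: 6.2
tool_pos: [0.6386, 0.1875, 0.3251]
tool_rot: [179.8, -0.0, 92.4]
force: [-0.2, -0.1, -2.9]
grip_width: 0.0158
grasp_force: 24.9
```

```bash
python3 -m creep '{"translation":[[0,0,-0.35],[0,0,-0.4],[0,0,0]],"turn":[[0,0,0],[0,0,0],[0,0,0]],"grip":[0,0,0]}' 25
python3 - <<'E'
from h import *
want([.434,-.1945+.0336,.33])
from cell import env
s=env.read_camera("scene");np.savez("s2.npz",**s)
cv2.imwrite("pics/z2.png",cv2.resize(s["frame"][100:300,220:500],(560,400))[:,:,::-1])
E
```

```text
time_s: 6.58
tool_pos: [0.6387, 0.188, 0.3858]
tool_rot: [179.8, -0.1, 92.4]
force: [0.3, 0.2, -3.0]
grip_width: 0.016
grasp_force: 24.9
t 6.58 pos [0.6387 0.188  0.3858] rot [ 1.798e+02 -1.000e-01  9.240e+01] units [-4.251 -2.741  0.679]
```

View pics/z2.png

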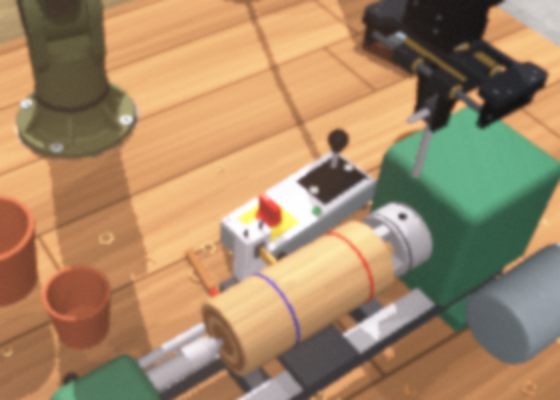

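The key is out of the chuck (open socket at crop (402,215)) and hangs straight in the grip; the pot is at crop (77,305). I'll carry it over.

```bash
python3 -m creep '{"translation":[[-0.4,-0.26,0],[-0.531,-0.343,0],[-0.531,-0.343,0],[-0.531,-0.343,0],[-0.531,-0.343,0]],"turn":[[0,0,0],[0,0,0],[0,0,0],[0,0,0],[0,0,0]],"grip":[0,0,0,0,0]}' 25 >/dev/null; python3 -m creep '{"translation":[[-0.531,-0.343,0],[-0.531,-0.343,0],[-0.45,-0.3,0],[-0.2,-0.12,0],[0,0,0]],"turn":[[0,0,0],[0,0,0],[0,0,0],[0,0,0],[0,0,0]],"grip":[0,0,0,0,0]}' 25;python3 -m creep '{"translation":[[0,0,0.4],[0,0,0.4],[0,0,0.2],[0,0,0]],"turn":[[0,-0.022,0],[0,-0.022,0],[0,-0.023,0],[0,0,0]],"grip":[0,0,0,0]}' 25
python3 - <<'E'
from h import *
want([.434,-.161,.20])
from cell import env
s=env.read_camera("scene");np.savez("s3.npz",**s)
cv2.imwrite("pics/z3.png",cv2.resize(s["frame"][120:300,160:360],(600,540))[:,:,::-1])
t=env.read_camera("top");np.savez("t3.npz",**t)
for k,c in(('s',s),('t',t)):
    P=cloud(c);m=(P[...,0]>.37)&(P[...,0]<.5)&(P[...,1]>-.26)&(P[...,1]<-.13)&(P[...,2]>.082)&(P[...,2]<.098)
    print(k,m.sum(),P[m].min(0),P[m].max(0))
E
```

```text
time_s: 7.88
tool_pos: [0.4319, -0.1621, 0.3818]
tool_rot: [-179.9, -0.0, 92.1]
force: [-0.1, -0.3, -1.1]
grip_width: 0.0161
grasp_force: 25.0
time_s: 8.38
tool_pos: [0.4331, -0.1618, 0.3016]
tool_rot: [-179.8, 12.0, 92.7]
force: [0.0, -0.9, -2.1]
grip_width: 0.0159
grasp_force: 25.0
t 8.38 pos [ 0.4331 -0.1618  0.3016] rot [-179.8   12.    92.7] units [0.273 0.016 1.24 ]
s 238 [ 0.38713319 -0.24111335  0.08201917] [ 0.48257517 -0.14665145  0.09335593]
t 48 [ 0.3897631  -0.23883991  0.08311641] [ 0.47278411 -0.21075278  0.09569214]
```

View pics/z3.png

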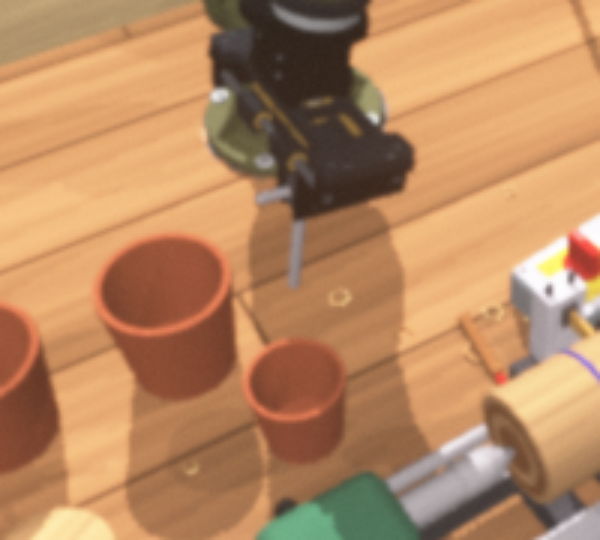

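The tilted key's tip is at scene ≈(258,215), above the pot, whose rim is centred at scene ≈(258,247). I'll check the tip against the prediction.

Run:
```python
from h import *
s=load("s3.npz")
print(proj(s,[[.433,-.1804,.2143],[.433,-.1804+.0223,.3195]]))
P=cloud(s)
m=(abs(P[...,0]-.433)<.03)&(abs(P[...,1]+.18)<.03)&(P[...,2]>.19)&(P[...,2]<.26)
p=P[m];print(m.sum(),p[p[:,2].argsort()][::5].round(3).tolist())
want([.434,-.161,.1])
```

```text
[[256.4539125  214.28646439]
 [259.61550315 181.8587023 ]]
55 [[0.438, -0.176, 0.214], [0.438, -0.175, 0.217], [0.439, -0.175, 0.222], [0.433, -0.18, 0.227], [0.438, -0.171, 0.231], [0.438, -0.173, 0.235], [0.439, -0.173, 0.24], [0.438, -0.169, 0.244], [0.439, -0.169, 0.248], [0.433, -0.174, 0.253], [0.437, -0.173, 0.257]]
t 8.47 pos [ 0.4338 -0.1643  0.3038] rot [180.   12.   92.4] units [0.57  0.003 2.483]
```

```bash
python3 -m creep '{"translation":[[0.09,0,0.383],[0.09,0,0.383],[0.09,0,0.383],[0.09,0,0.383],[0.09,0,0.383]],"turn":[[0,0,0],[0,0,0],[0,0,0],[0,0,0],[0,0,0]],"grip":[0,0,0,0,0]}' 25; python3 -m creep '{"translation":[[0.09,0,0.383],[0,0,0]],"turn":[[0,0,0],[0,0,0]],"grip":[0,0]}' 25; python3 -c "
from h import *
want([.434,-.161,.0945])"
```

```text
time_s: 9.1
tool_pos: [0.4343, -0.1625, 0.1463]
tool_rot: [179.9, 12.0, 92.3]
force: [0.2, -1.2, -2.4]
grip_width: 0.0162
grasp_force: 25.0
time_s: 9.35
tool_pos: [0.4321, -0.1611, 0.1134]
tool_rot: [-179.8, 11.9, 92.4]
force: [-0.2, 0.1, -1.9]
grip_width: 0.0154
grasp_force: 25.0
t 9.35 pos [ 0.4321 -0.1611  0.1134] rot [-179.8   11.9   92.4] units [0.049 0.024 0.231]
```

```bash
python3 -m creep '{"translation":[[0.03,0,0.12],[0.02,0,0.06],[0,0,0]],"turn":[[0,0,0],[0,0,0],[0,0,0]],"grip":[0,0,0]}' 25; for i in 1 2; do python3 -m creep '{"translation":[[0.005,0,0.02],[0,0,0]],"turn":[[0,0,0],[0,0,0]],"grip":[0,0]}' 25|egrep "pos|force"; done
```

```text
time_s: 9.72
tool_pos: [0.4334, -0.1603, 0.1001]
tool_rot: [180.0, 12.1, 92.4]
force: [-0.0, -0.7, -2.0]
grip_width: 0.0156
grasp_force: 25.0
tool_pos: [0.4333, -0.1603, 0.0984]
force: [-0.8, 0.1, -2.0]
grasp_force: 25.0
tool_pos: [0.4331, -0.1602, 0.0965]
force: [0.7, -0.0, -1.6]
grasp_force: 25.0
```

```bash
for i in 1 2 3; do python3 -m creep '{"translation":[[0.004,0,0.016],[0,0,0]],"turn":[[0,0,0],[0,0,0]],"grip":[0,0]}' 25|egrep "pos|force"; done
```

```text
tool_pos: [0.4334, -0.1602, 0.0953]
force: [0.3, 0.1, -1.0]
grasp_force: 25.0
tool_pos: [0.4337, -0.1602, 0.0949]
force: [-1.7, 2.7, 6.5]
grasp_force: 25.0
tool_pos: [0.4342, -0.1604, 0.0947]
force: [-2.9, 2.5, 13.5]
grasp_force: 25.1
```

Contact with the pot floor at TCP z≈0.095, as expected. Release.

```bash
python3 -m creep '{"translation":[[0,0,-0.02],[0,0,0],[0,0,0],[0,0,0],[0,0,0]],"turn":[[0,0,0],[0,0,0],[0,0,0],[0,0,0],[0,0,0]],"grip":[0,0.7,0.7,0.7,0.7]}' 20; python3 -m creep '{"translation":[[0,0,-0.1],[0,0,-0.3],[0,0,-0.5],[0,0,-0.5],[0,0,-0.5]],"turn":[[0,0,0],[0,0,0],[0,0,0],[0,0.03,0],[0,0.037,0]],"grip":[0.7,0.7,0.7,0.7,0.7]}'
python3 - <<'E'
from h import *
want([.434,-.161,.3],98)
from cell import env
s=env.read_camera("scene")
cv2.imwrite("pics/z4.png",cv2.resize(s["frame"][120:300,160:360],(600,540))[:,:,::-1])
E
```

```text
time_s: 11.6
tool_pos: [0.4332, -0.1597, 0.094]
tool_rot: [-180.0, 12.1, 92.4]
force: [0.0, -0.1, -0.3]
grip_width: 0.0479
grasp_force: 0.0
time_s: 12.22
tool_pos: [0.4324, -0.13, 0.2458]
tool_rot: [179.9, -0.1, 92.6]
force: [0.0, -0.7, -0.7]
grip_width: 0.0611
grasp_force: 0.0
t 12.22 pos [ 0.4324 -0.13    0.2458] rot [ 1.799e+02 -1.000e-01  9.260e+01] units [-0.387  0.003 -0.679]
turn [ 0.0006 -0.0006 -0.0301]
```

View pics/z4.png

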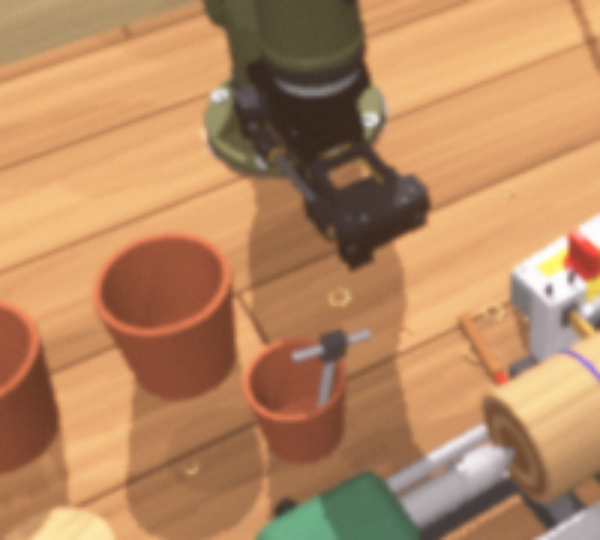

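The key leans safely in the small pot (block at crop (333,345)). Now turn the gripper to box yaw +180 (188°) for the stick and the switch.

```bash
for i in 1 2; do python3 -m creep '{"translation":[[0,0,-0.05],[0,0,0],[0,0,0],[0,0,0],[0,0,0]],"turn":[[0,0,-0.053],[0,0,-0.053],[0,0,-0.053],[0,0,-0.053],[0,0,-0.053]],"grip":[0.6,0.6,0.6,0.6,0.6]}'>/dev/null; done; python3 -m creep '{"translation":[[0,0,0]],"turn":[[0,0,0]],"grip":[0.6]}';  python3 -c "
from h import *
want([.42,.267,.25],188)"
```

```text
time_s: 13.65
tool_pos: [0.4322, -0.1315, 0.2517]
tool_rot: [-180.0, 0.0, -172.3]
force: [-0.4, -0.9, -0.6]
grip_width: 0.0523
grasp_force: 0.0
t 13.65 pos [ 0.4322 -0.1315  0.2517] rot [-180.     0.  -172.3] units [-0.517  4.957  0.018]
turn [-0.0002  0.0001 -0.0017]
```

```bash
python3 -m creep '{"translation":[[-0.06,0.6,0],[-0.065,0.65,0],[-0.065,0.65,0],[-0.065,0.65,0],[-0.065,0.65,0]],"turn":[[0,0,0],[0,0,0],[0,0,0],[0,0,0],[0,0,0]],"grip":[0.6,0.6,0.6,0.6,0.6]}'>/dev/null; python3 -m creep '{"translation":[[-0.065,0.65,0],[-0.065,0.65,0],[-0.05,0.4,0],[0,0,0]],"turn":[[0,0,0],[0,0,0],[0,0,0],[0,0,0]],"grip":[0.7,0.7,0.7,0.7]}';  python3 - <<'E'
from h import *
want([.42,.267,.13],188)
from cell import env
a=[]
for n in("scene","top"):
    c=env.read_camera(n);np.savez(n+"5.npz",**c)
    f=c["frame"][120:300,290:490] if n=="scene" else c["frame"][130:250,200:333]
    a.append(cv2.resize(f,(400,360)))
cv2.imwrite("pics/z5.png",np.hstack(a)[:,:,::-1])
E
```

```text
time_s: 14.78
tool_pos: [0.4175, 0.2651, 0.2517]
tool_rot: [179.9, -0.0, -172.1]
force: [0.4, -0.7, -0.1]
grip_width: 0.0606
grasp_force: 0.0
t 14.78 pos [0.4175 0.2651 0.2517] rot [ 179.9   -0.  -172.1] units [-0.034  0.015  1.521]
turn [ 0.0007 -0.0001 -0.0003]
```

View pics/z5.png

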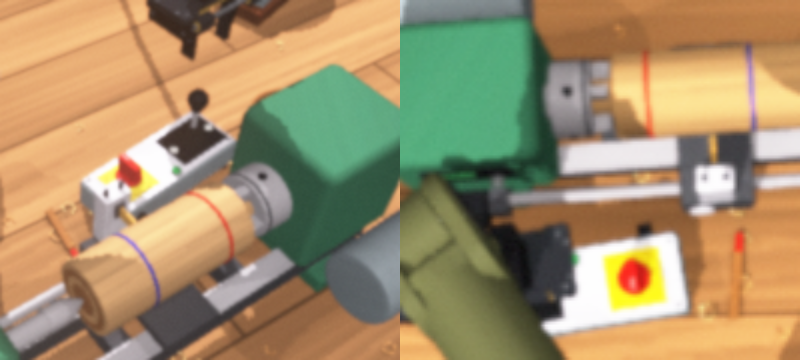

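Top view (right) shows the blade (crop (713,150)) and red line (crop (647,95)) clear of the arm, so I can track it while jogging. The gripper is above the knob.

```bash
cat >> bl.py <<'E'
PSI=np.radians(2.8);A=np.array([.637,.188])
def yl(p):return -np.sin(PSI)*p[0]+np.cos(PSI)*p[1]
def xl(p):return np.cos(PSI)*(p[0]-A[0])+np.sin(PSI)*(p[1]-A[1])
def cyl(c,u,v):
    p=plane(c,u,v,.225)
    for _ in range(8):p=plane(c,u,v,.175+np.sqrt(max(.05**2-min(xl(p)**2,.05**2*.999),0)))
    return p
def red(c):
    u,w=line_px(c,(270,296,146,176));r=[]
    for i in range(30):
        if w[i]>60:
            p=cyl(c,u[i],146+i);r.append((xl(p),yl(p)))
    r=np.array(r);k=np.polyfit(r[:,0],r[:,1],1);return np.median(r[:,1]),k,len(r)
def blade(c):
    h=hsv(c);f=c["frame"].astype(float);r=[]
    for v in range(177,183):
        g=np.clip(f[v,262:335,0]-f[v,262:335,2]-50,0,None)
        g[(h[v,262:335,0]<12)|(h[v,262:335,0]>34)]=0
        i=g.argmax();j=slice(max(i-3,0),i+4)
        if g[i]>25:
            u=(g[j]*np.arange(262,335)[j]).sum()/g[j].sum();p=plane(c,u,v,.177);r.append((v,round(u,2),round(xl(p),4),round(yl(p),4)))
    return r
def off(c):
    b=blade(c);m,k,n=red(c);return np.median([x[3] for x in b])-m,b,m,k,n
E
python3 - <<'E'
from bl import *
for n in("top0.npz","top5.npz"):print(off(load(n)))
E
python3 -m creep '{"translation":[[-0.034,0.015,0.4],[0,0,0.4],[0,0,0.4],[0,0,0.32],[0,0,0]],"turn":[[0,0,0],[0,0,0],[0,0,0],[0,0,0],[0,0,0]],"grip":[0.7,0.7,0.7,0.7,0.7]}'
```

```text
(np.float64(-0.07027542044928492), [(177, np.float64(303.62), np.float64(-0.0621), np.float64(0.0007)), (178, np.float64(303.76), np.float64(-0.0657), np.float64(0.0005)), (179, np.float64(303.79), np.float64(-0.0692), np.float64(0.0006)), (180, np.float64(303.79), np.float64(-0.0727), np.float64(0.0009)), (181, np.float64(303.72), np.float64(-0.0761), np.float64(0.0014)), (182, np.float64(303.81), np.float64(-0.0797), np.float64(0.0013))], np.float64(0.07107542044928492), array([-0.01413453,  0.07138009]), 29)
(np.float64(-0.07308273600634153), [(177, np.float64(303.63), np.float64(-0.0622), np.float64(0.0007)), (178, np.float64(303.77), np.float64(-0.0657), np.float64(0.0005)), (179, np.float64(303.8), np.float64(-0.0692), np.float64(0.0006)), (180, np.float64(303.77), np.float64(-0.0727), np.float64(0.0009)), (181, np.float64(303.72), np.float64(-0.0761), np.float64(0.0014)), (182, np.float64(303.79), np.float64(-0.0796), np.float64(0.0014))], np.float64(0.07388273600634153), array([-0.13301898,  0.0766699 ]), 29)
time_s: 15.5
tool_pos: [0.4204, 0.2611, 0.1281]
tool_rot: [-179.9, -0.2, -172.4]
force: [0.3, 0.6, 0.6]
grip_width: 0.0608
grasp_force: 0.0
```

Run:
```python
from bl import *
def prt(c,blue=False):
    f=c["frame"].astype(float);o=[]
    a,b=(303,330) if blue else (270,293)
    for v in range(147,174,2):
        x=f[v,a:b]; q=(x[:,0]-x[:,1])/(x.sum(1)) if not blue else (x[:,2]-x[:,1])/x.sum(1)   # chromaticity
        q=q-np.median(q);i=q.argmax();j=np.arange(max(i-2,0),min(i+3,len(q)));w=np.clip(q[j],0,None)
        u=a+(w*j).sum()/w.sum();p=cyl(c,u,v);o.append((round(xl(p),3),round(yl(p),4)))
    o=np.array(o);print(np.median(o[:,1]).round(4),np.polyfit(o[3:,0],o[3:,1],1).round(4),o[:,1].tolist())
for n in("top0.npz","top5.npz"):
    prt(load(n));prt(load(n),True)
# scene
for n in("scene0.npz","scene5.npz"):
    c=load(n);P=cloud(c);f=c["frame"].astype(float);h=hsv(c)
    q=(f[...,0]-f[...,1])/f.sum(2)
    reg=(P[...,0]>.57)&(P[...,0]<.72)&(P[...,1]>.05)&(P[...,1]<.13)&(P[...,2]>.16)&(P[...,2]<.235)
    thr=np.median(q[reg])+.12
    m=reg&(q>thr);o=np.array([(xl(p),yl(p)) for p in [cyl(c,u,v) for v,u in np.argwhere(m)]])
    print(n,len(o),o.mean(0) if len(o) else 0,np.polyfit(o[:,0],o[:,1],1) if len(o)>3 else 0)
    c=P[reg]
    g=(P[...,0]>.5)&(P[...,0]<.6)&(P[...,1]>-.03)&(P[...,1]<.08)&(P[...,2]>.15)&(P[...,2]<.19)&(h[...,0]>15)&(h[...,0]<32)&(h[...,1]>140)
    print("gold",[ (round(xl(p),3),round(yl(p),4),round(p[2],3)) for p in P[g]][:12])
```

```text
0.0701 [-0.0039  0.0701] [0.0702, 0.07, 0.0698, 0.0698, 0.0702, 0.0703, 0.0702, 0.07, 0.0707, 0.07, 0.07, 0.0703, 0.0706, 0.0701]
-0.0473 [-0.0005 -0.0473] [-0.0472, -0.0472, -0.0475, -0.0476, -0.0475, -0.0472, -0.0472, -0.0469, -0.0471, -0.0472, -0.0474, -0.0474, -0.0474, -0.0474]
0.0701 [-0.024   0.0701] [0.0697, 0.0699, 0.0699, 0.0698, 0.0701, 0.0702, 0.0703, 0.0701, 0.0705, 0.0698, 0.0698, 0.0703, 0.0719, 0.0721]
-0.0474 [-0.     -0.0473] [-0.0475, -0.0472, -0.0475, -0.0476, -0.0475, -0.0472, -0.0472, -0.0469, -0.0471, -0.0471, -0.0474, -0.0474, -0.0474, -0.0475]
scene0.npz 56 [0.02980079 0.06659951] [-0.07832999  0.06893381]
gold [(np.float64(-0.08), np.float64(-0.0026), np.float64(0.178)), (np.float64(-0.08), np.float64(-0.0022), np.float64(0.173)), (np.float64(-0.082), np.float64(-0.0002), np.float64(0.166)), (np.float64(-0.077), np.float64(-0.0011), np.float64(0.171)), (np.float64(-0.077), np.float64(-0.0005), np.float64(0.166)), (np.float64(-0.07), np.float64(-0.0036), np.float64(0.176)), (np.float64(-0.068), np.float64(-0.0016), np.float64(0.177)), (np.float64(-0.072), np.f
[... 324 characters left out ...]
68272  0.06907631]
gold [(np.float64(-0.082), np.float64(-0.0013), np.float64(0.175)), (np.float64(-0.083), np.float64(-0.0002), np.float64(0.17)), (np.float64(-0.08), np.float64(-0.0017), np.float64(0.168)), (np.float64(-0.078), np.float64(-0.0004), np.float64(0.17)), (np.float64(-0.075), np.float64(-0.0024), np.float64(0.17)), (np.float64(-0.072), np.float64(-0.0016), np.float64(0.173)), (np.float64(-0.073), np.float64(-0.0008), np.float64(0.167)), (np.float64(-0.069), np.float64(-0.0008), np.float64(0.171)), (np.float64(-0.07), np.float64(0.0005), np.float64(0.165)), (np.float64(-0.062), np.float64(-0.0031), np.float64(0.176)), (np.float64(-0.062), np.float64(-0.0029), np.float64(0.172))]
```

Chromaticity puts the red line robustly at lathe-y 0.0701 and the blade at 0.0008, so the carriage needs to travel about +69 mm (stick left). Grip the knob lightly.

```bash
sed -i 's/^def red(c):.*/def red(c):return .0701,0,0\ndef red_old(c):/' bl.py; python3 -m creep '{"translation":[[0,0.07,0.02],[0,0,0],[0,0,0],[0,0,0],[0,0,0]],"turn":[[0,0,0],[0,0,0],[0,0,0],[0,0,0],[0,0,0]],"grip":[0.6,0.3,0.3,0.3,0.3]}' 6; python3 -m creep '{"translation":[[0,0,0],[0,0,0]],"turn":[[0,0,0],[0,0,0]],"grip":[0.3,0.3]}' 6; python3 -c "
from bl import *
from cell import env
print(off(env.read_camera('top'))[0])"
```

```text
time_s: 16.12
tool_pos: [0.4208, 0.2694, 0.1287]
tool_rot: [180.0, 0.1, -172.2]
force: [-0.7, -0.8, 2.7]
grip_width: 0.0331
grasp_force: 6.0
time_s: 16.38
tool_pos: [0.4207, 0.2694, 0.1286]
tool_rot: [180.0, 0.0, -172.2]
force: [-0.4, 0.1, 5.5]
grip_width: 0.0332
grasp_force: 6.0
-0.06924999999999999
```

```bash
python3 -m creep '{"translation":[[0,0.16,0.015],[0,0.16,0.035],[0,0,0],[0,0,0],[0,0,0]],"turn":[[0,0,0],[0,0,0],[0,0,0],[0,0,0],[0,0,0]],"grip":[0.3,0.3,0.3,0.3,0.3]}'; python3 -c "
from bl import *
from cell import env
for i in range(2):
  c=env.read_camera('top');print(env.get_obs()['time_s'],off(c)[:2])"
```

```text
time_s: 17.05
tool_pos: [0.4174, 0.2934, 0.1239]
tool_rot: [-179.9, 0.0, -172.3]
force: [3.0, -3.7, -1.1]
grip_width: 0.0335
grasp_force: 6.0
17.1 (np.float64(-0.06735), [(177, np.float64(303.01), np.float64(-0.062), np.float64(0.0028)), (178, np.float64(303.08), np.float64(-0.0655), np.float64(0.0028)), (179, np.float64(303.17), np.float64(-0.069), np.float64(0.0028)), (180, np.float64(303.27), np.float64(-0.0725), np.float64(0.0027)), (181, np.float64(303.42), np.float64(-0.0761), np.float64(0.0024)), (182, np.float64(303.49), np.float64(-0.0796), np.float64(0.0024))])
17.15 (np.float64(-0.06705), [(177, np.float64(302.97), np.float64(-0.062), np.float64(0.003)), (178, np.float64(303.0), np.float64(-0.0655), np.float64(0.0031)), (179, np.float64(303.08), np.float64(-0.069), np.float64(0.0031)), (180, np.float64(303.17), np.float64(-0.0725), np.float64(0.003)), (181, np.float64(303.22), np.float64(-0.076), np.float64(0.0031)), (182, np.float64(303.42), np.float64(-0.0796), np.float64(0.0026))])
```

```bash
python3 -m creep '{"translation":[[0,0.07,0.015],[0,0,0],[0,0,0],[0,0,0],[0,0,0]],"turn":[[0,0,0],[0,0,0],[0,0,0],[0,0,0],[0,0,0]],"grip":[0.3,0.3,0.3,0.3,0.3]}'
cat > m.py <<'E'
from bl import *
from cell import env
c=env.read_camera('top');r=off(c);print(round(env.get_obs()['time_s'],2),r[0],[x[3] for x in r[1]])
E
python3 m.py; python3 -m creep '{"translation":[[0,0,0],[0,0,0],[0,0,0],[0,0,0],[0,0,0]],"turn":[[0,0,0],[0,0,0],[0,0,0],[0,0,0],[0,0,0]],"grip":[0.3,0.3,0.3,0.3,0.3]}' >/dev/null; python3 m.py
```

```text
time_s: 17.77
tool_pos: [0.4167, 0.299, 0.123]
tool_rot: [-179.9, 0.0, -172.3]
force: [2.0, -4.8, 1.4]
grip_width: 0.0332
grasp_force: 6.0
17.82 -0.058949999999999995 [np.float64(0.0112), np.float64(0.0111), np.float64(0.011), np.float64(0.0111), np.float64(0.0113), np.float64(0.0116)]
18.5 -0.04769999999999999 [np.float64(0.0227), np.float64(0.0223), np.float64(0.0224), np.float64(0.0223), np.float64(0.0224), np.float64(0.0227)]
```

```bash
for i in 1 2 3; do python3 -m creep '{"translation":[[0,0,0],[0,0,0],[0,0,0],[0,0,0],[0,0,0]],"turn":[[0,0,0],[0,0,0],[0,0,0],[0,0,0],[0,0,0]],"grip":[0.3,0.3,0.3,0.3,0.3]}' >/dev/null; done; python3 m.py; python3 -m creep '{"translation":[[0,-0.11,-0.02],[0,0,0]],"turn":[[0,0,0],[0,0,0]],"grip":[0.3,0.3]}'; python3 m.py
```

```text
20.43 -0.015299999999999994 [np.float64(0.0547), np.float64(0.0548), np.float64(0.0549), np.float64(0.0548), np.float64(0.0548), np.float64(0.0548)]
time_s: 20.68
tool_pos: [0.4173, 0.2906, 0.1246]
tool_rot: [-180.0, -0.0, -172.3]
force: [1.9, -1.6, -0.4]
grip_width: 0.0334
grasp_force: 6.0
20.73 -0.011299999999999998 [np.float64(0.0586), np.float64(0.0587), np.float64(0.0588), np.float64(0.0588), np.float64(0.0589), np.float64(0.0592)]
```

```bash
python3 -m creep '{"translation":[[0,0,0],[0,0,0],[0,0,0],[0,0,0]],"turn":[[0,0,0],[0,0,0],[0,0,0],[0,0,0]],"grip":[0.3,0.3,0.3,0.3]}' >/dev/null;  python3 m.py
```

```text
21.27 -0.006999999999999992 [np.float64(0.0633), np.float64(0.0631), np.float64(0.0631), np.float64(0.0629), np.float64(0.0629), np.float64(0.0632)]
```

```bash
python3 -m creep '{"translation":[[0,0,0],[0,0,0],[0,-0.14,-0.015],[0,-0.14,-0.015],[0,0,0]],"turn":[[0,0,0],[0,0,0],[0,0,0],[0,0,0],[0,0,0]],"grip":[0.3,0.3,0.3,0.3,0.3]}';  python3 m.py;  python3 -m creep '{"translation":[[0,0,0],[0,0,0],[0,0,0],[0,0,0]],"turn":[[0,0,0],[0,0,0],[0,0,0],[0,0,0]],"grip":[0.3,0.3,0.3,0.3]}';  python3 m.py
```

```text
time_s: 21.9
tool_pos: [0.4203, 0.2691, 0.1275]
tool_rot: [180.0, 0.0, -172.3]
force: [-2.1, 1.3, 4.0]
grip_width: 0.0333
grasp_force: 6.0
21.95 -0.0045499999999999985 [np.float64(0.0656), np.float64(0.0655), np.float64(0.0654), np.float64(0.0655), np.float64(0.0658), np.float64(0.0658)]
time_s: 22.45
tool_pos: [0.4202, 0.2696, 0.1274]
tool_rot: [-180.0, -0.0, -172.2]
force: [-1.9, -0.8, 6.8]
grip_width: 0.0335
grasp_force: 6.0
22.5 -0.0045499999999999985 [np.float64(0.0655), np.float64(0.0655), np.float64(0.0654), np.float64(0.0656), np.float64(0.0657), np.float64(0.0658)]
```

```bash
python3 -m creep '{"translation":[[0,0.14,0.015],[0,0.14,0.015],[0,0,0],[0,0,0],[0,-0.14,-0.015]],"turn":[[0,0,0],[0,0,0],[0,0,0],[0,0,0],[0,0,0]],"grip":[0.3,0.3,0.3,0.3,0.3]}';    python3 -m creep '{"translation":[[0,-0.14,-0.015],[0,0,0],[0,0,0],[0,0,0]],"turn":[[0,0,0],[0,0,0],[0,0,0],[0,0,0]],"grip":[0.3,0.3,0.3,0.3]}';  python3 m.py
```

```text
time_s: 23.12
tool_pos: [0.4185, 0.2817, 0.1259]
tool_rot: [179.8, 0.0, -172.1]
force: [0.3, 0.4, 0.9]
grip_width: 0.0334
grasp_force: 6.0
time_s: 23.62
tool_pos: [0.4203, 0.2691, 0.1272]
tool_rot: [-180.0, -0.0, -172.2]
force: [-2.2, -0.1, 4.7]
grip_width: 0.0331
grasp_force: 6.0
23.68 -0.0040000000000000036 [np.float64(0.0666), np.float64(0.066), np.float64(0.0659), np.float64(0.066), np.float64(0.0662), np.float64(0.0663)]
```

```bash
python3 -m creep '{"translation":[[0,0.14,0.015],[0,0.14,0.015],[0,0,0],[0,0,0],[0,0,0]],"turn":[[0,0,0],[0,0,0],[0,0,0],[0,0,0],[0,0,0]],"grip":[0.3,0.3,0.3,0.3,0.3]}';    python3 -m creep '{"translation":[[0,0,0],[0,0,0],[0,-0.14,-0.015],[0,-0.14,-0.015],[0,0,0]],"turn":[[0,0,0],[0,0,0],[0,0,0],[0,0,0],[0,0,0]],"grip":[0.3,0.3,0.3,0.3,0.3]}'; python3 -m creep '{"translation":[[0,0,0],[0,0,0]],"turn":[[0,0,0],[0,0,0]],"grip":[0.3,0.3]}' >/dev/null; python3 m.py
```

```text
time_s: 24.3
tool_pos: [0.4176, 0.2913, 0.1244]
tool_rot: [180.0, 0.0, -172.2]
force: [1.7, -1.9, -1.0]
grip_width: 0.0336
grasp_force: 6.0
time_s: 24.92
tool_pos: [0.4201, 0.2688, 0.1274]
tool_rot: [-180.0, -0.0, -172.3]
force: [-2.6, 0.2, 4.7]
grip_width: 0.0331
grasp_force: 6.0
25.23 -0.0011499999999999844 [np.float64(0.0689), np.float64(0.0689), np.float64(0.0689), np.float64(0.069), np.float64(0.0692), np.float64(0.0693)]
```

```bash
python3 -m creep '{"translation":[[0,0.14,0.015],[0,0.14,0.015],[0,0,0],[0,0,0],[0,0,0]],"turn":[[0,0,0],[0,0,0],[0,0,0],[0,0,0],[0,0,0]],"grip":[0.3,0.3,0.3,0.3,0.3]}' >/dev/null;    python3 -m creep '{"translation":[[0,-0.14,-0.015],[0,-0.14,-0.015],[0,0,0],[0,0,0],[0,0,0]],"turn":[[0,0,0],[0,0,0],[0,0,0],[0,0,0],[0,0,0]],"grip":[0.3,0.3,0.3,0.3,0.3]}'; python3 m.py
python3 - <<'E'
from h import *
from cell import env
a=[]
for n in("scene","top"):
    c=env.read_camera(n);np.savez(n+"6.npz",**c)
    f=c["frame"][170:290,320:440] if n=="scene" else c["frame"][140:200,250:310]
    a.append(cv2.resize(f,(400,400),interpolation=cv2.INTER_CUBIC))
cv2.imwrite("pics/z6.png",np.hstack(a)[:,:,::-1])
E
```

```text
time_s: 26.48
tool_pos: [0.4202, 0.2691, 0.1273]
tool_rot: [-180.0, -0.0, -172.2]
force: [-1.2, 0.2, 5.6]
grip_width: 0.0331
grasp_force: 6.0
26.52 0.0 [np.float64(0.0702), np.float64(0.0702), np.float64(0.0701), np.float64(0.0701), np.float64(0.07), np.float64(0.0701)]
```

View pics/z6.png

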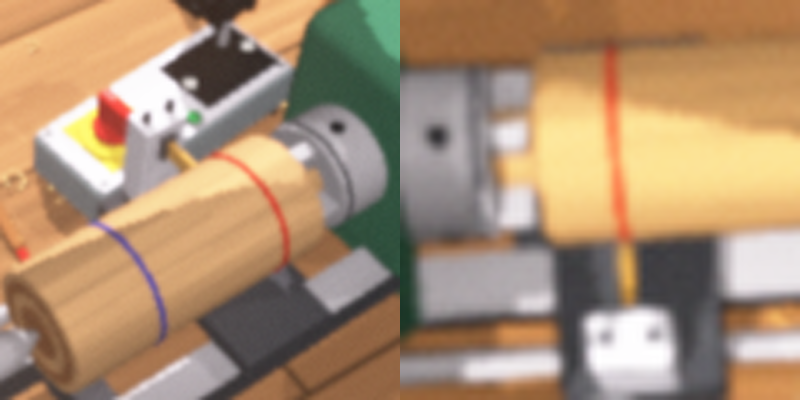

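The blade lies exactly at the red line (top crop: blade (628,265) continues the line at (620,230)); 0.0 mm measured. I'll release the knob and go to the switch.

```bash
python3 -m creep '{"translation":[[0,0,0],[0,0,0],[0,0,0],[0,0,0],[0,0,0]],"turn":[[0,0,0],[0,0,0],[0,0,0],[0,0,0],[0,0,0]],"grip":[0.65,0.65,0.65,0.65,0.65]}' >/dev/null;    python3 -m creep '{"translation":[[0,-0.03,-0.3],[0,0,-0.4],[0,0,-0.3],[0,0,0]],"turn":[[0,0,0],[0,0,0],[0,0,0],[0,0,0]],"grip":[0.65,0.65,0.65,0.65]}'; python3 m.py; python3 -c "
from h import *
want([.44,.13,.2],188)
from cell import env
s=env.read_camera('scene');P=cloud(s);h=cv2.cvtColor(s['frame'],cv2.COLOR_RGB2HSV)
x,y,z=P[...,0],P[...,1],P[...,2]
m=(h[...,2]<110)&(x>.35)&(x<.5)&(y>.2)&(y<.34)&(z>.125)&(z<.17);print('knob px',m.sum(),np.argwhere(m).mean(0)[::-1])"
```

```text
time_s: 27.75
tool_pos: [0.4218, 0.2675, 0.2085]
tool_rot: [180.0, 0.2, -172.2]
force: [1.4, -0.1, -1.1]
grip_width: 0.0566
grasp_force: 0.0
27.8 4.999999999999449e-05 [np.float64(0.0701), np.float64(0.0702), np.float64(0.0702), np.float64(0.0701), np.float64(0.07), np.float64(0.0702)]
t 27.8 pos [0.4211 0.2669 0.2072] rot [-1.800e+02  1.000e-01 -1.722e+02] units [-0.003 -1.727  0.091]
turn [-0.0001  0.0004 -0.0013]
knob px 76 [388.89473684 169.5       ]
```

Stick is back at centre (knob px (388.9,169.5), was (388.6,169.8)) and the blade has held. On to the switch.

```bash
python3 -m creep '{"translation":[[0,-0.45,0],[0,-0.55,0],[0,-0.5,0],[0,-0.227,0],[0,0,0]],"turn":[[0,0,0],[0,0,0],[0,0,0],[0,0,0],[0,0,0]],"grip":[0.6,0.6,0.6,0.6,0.6]}'; python3 -m creep '{"translation":[[0,0,0.45],[0,0,0.45],[0,0,0.4],[0,0,0.3],[0,0,0]],"turn":[[0,0,0],[0,0,0],[0,0,0],[0,0,0],[0,0,0]],"grip":[0.6,0.6,0.6,0.6,0.6]}';python3 -c "
from h import *
want([.44,.13,.075],188)"
```

```text
time_s: 28.48
tool_pos: [0.4389, 0.1283, 0.2058]
tool_rot: [-180.0, -0.1, -172.4]
force: [-0.5, 0.1, -0.6]
grip_width: 0.052
grasp_force: 0.0
time_s: 29.1
tool_pos: [0.437, 0.1314, 0.0772]
tool_rot: [179.9, -0.3, -172.1]
force: [-0.8, 0.7, -0.0]
grip_width: 0.0524
grasp_force: 0.0
t 29.1 pos [0.437  0.1314 0.0772] rot [ 179.9   -0.3 -172.1] units [-0.035 -0.022  0.027]
turn [ 0.0008 -0.0015 -0.0003]
```

```bash
python3 -m creep '{"translation":[[-0.03,-0.02,0.02],[0,0,0],[0,0,0],[0,0,0],[0,0,0]],"turn":[[0,0,0],[0,0,0],[0,0,0],[0,0,0],[0,0,0]],"grip":[0.4,0,0,0,0]}' 12; python3 -m creep '{"translation":[[0,0,0],[0,0,0]],"turn":[[0,0,0.02],[0,0,0.04]],"grip":[0,0]}' 12; python3 -m creep '{"translation":[[0,0,0],[0,0,0],[0,0,0],[0,0,0],[0,0,0]],"turn":[[0,0,0.05],[0,0,0.05],[0,0,0.05],[0,0,0.05],[0,0,0.05]],"grip":[0,0,0,0,0]}' 12;python3 -c "
from h import *
from cell import env
print(env.get_obs()['wrist_torque'])
want([.44,.13,.075],128)"
```

```text
time_s: 29.72
tool_pos: [0.442, 0.1314, 0.0778]
tool_rot: [179.8, 0.1, -172.2]
force: [-1.5, 7.8, 0.6]
grip_width: 0.0138
grasp_force: 12.0
time_s: 29.98
tool_pos: [0.442, 0.1308, 0.0778]
tool_rot: [179.8, 0.0, 176.8]
force: [-0.3, 4.2, 0.6]
grip_width: 0.0139
grasp_force: 12.0
time_s: 30.6
tool_pos: [0.441, 0.1286, 0.0778]
tool_rot: [-179.9, -0.0, 131.7]
force: [-4.2, -1.7, 6.8]
grip_width: 0.0137
grasp_force: 12.0
[-0.16147244  0.94837841  0.04379614]
t 30.6 pos [0.441  0.1286 0.0778] rot [-179.9   -0.   131.7] units [0.021 0.002 0.035]
turn [-0.0008 -0.0001  0.0206]
```

```bash
for i in 1 2 3; do python3 -m creep '{"translation":[[0,0,0],[0,0,0]],"turn":[[0,0,0.017],[0,0,0]],"grip":[0,0]}' 15 | egrep "rot|force"; python3 -c "
from cell import env
print(env.get_obs()['wrist_torque'])"; done
```

```text
tool_rot: [-179.8, -0.0, 128.9]
force: [-4.7, -1.2, 6.9]
grasp_force: 15.0
[-0.1481667   0.93842851  0.00842345]
tool_rot: [-179.8, 0.0, 125.9]
force: [-2.9, -1.1, 6.6]
grasp_force: 15.0
[-0.17660804  0.85988968  0.25046037]
tool_rot: [-179.8, 0.0, 122.8]
force: [-4.3, -2.3, 4.9]
grasp_force: 15.3
[-0.27408375  0.67990675  0.24541376]
```

Torque rose to 0.25 N m: the stop is reached. Release, retreat and check.

```bash
python3 -m creep '{"translation":[[0,0,0],[0,0,0],[0,0,0],[0,0,0],[0,0,0]],"turn":[[0,0,0],[0,0,0],[0,0,0],[0,0,0],[0,0,0]],"grip":[0.6,0.6,0.6,0.6,0.6]}' >/dev/null;    python3 -m creep '{"translation":[[0,0,-0.3],[0,0,-0.5],[0,0,-0.5],[0,0,-0.5],[0,0,-0.5]],"turn":[[0,0,0],[0,0,0],[0,0,0],[0,0,0],[0,0,0]],"grip":[0.6,0.6,0.6,0.6,0.6]}'; python3 -m creep '{"translation":[[0.2,0.2,-0.2],[0,0,0]],"turn":[[0,0,0],[0,0,0]],"grip":[0.6,0.6]}'; python3 m.py
python3 - <<'E'
from h import *
from cell import env
c=env.read_camera("scene")
a=cv2.resize(c["frame"][130:250,290:410],(400,400),interpolation=cv2.INTER_CUBIC);b=cv2.resize(c["frame"][80:340,160:420],(400,400))
cv2.imwrite("pics/z7.png",np.hstack([a,b])[:,:,::-1])
P=cloud(c);h=cv2.cvtColor(c['frame'],cv2.COLOR_RGB2HSV).astype(int)
m=((h[...,0]<6)|(h[...,0]>174))&(h[...,1]>170)&(P[...,2]>.09)&(P[...,2]<.11)&(abs(P[...,0]-.44)<.05)&(abs(P[...,1]-.13)<.05)
p=P[m][:,:2];w,V=np.linalg.eigh(np.cov(p.T));print(m.sum(),np.degrees(np.arctan2(V[1,1],V[0,1])),p.mean(0))
E
```

```text
time_s: 32.6
tool_pos: [0.4419, 0.1287, 0.2628]
tool_rot: [180.0, 0.0, 122.8]
force: [1.2, 0.5, 0.3]
grip_width: 0.0522
grasp_force: 0.0
time_s: 32.85
tool_pos: [0.4473, 0.1526, 0.2785]
tool_rot: [179.9, 0.0, 123.0]
force: [0.1, -0.2, -0.8]
grip_width: 0.0522
grasp_force: 0.0
32.9 0.0 [np.float64(0.0701), np.float64(0.0702), np.float64(0.0702), np.float64(0.07), np.float64(0.07), np.float64(0.0701)]
29 116.97442115641942 [0.4487418  0.12040598]
```

View pics/z7.png

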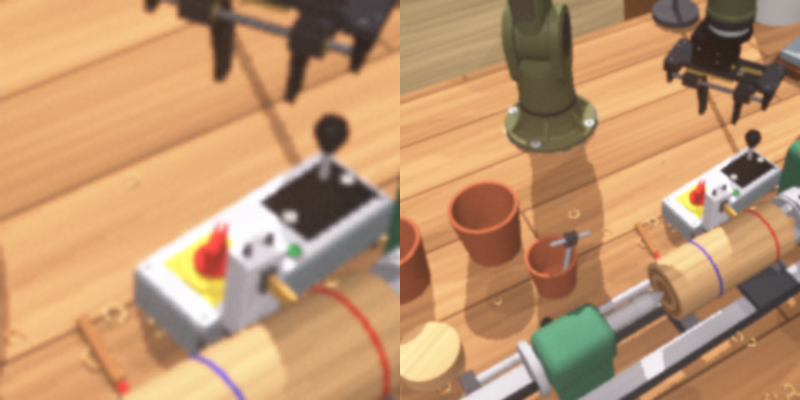

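The key stands in the small pot, the stick is centred, the blade is at the red line, and the switch is turned to its stop. Nothing is touching the gripper.

```bash
python3 -c "
from cell import env
print(env.sign_off())"
```

```text
the job is handed in; nothing more can be done
None
```

I finished the job and handed it in at about 33 s: the chuck key stands in the small brown pot, the blade measured 0.0 mm from the red line, the jog stick is back at centre, and the red switch is turned to its stop (judged by the torque rise; the carriage partly hid the bar from view).

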